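Nest a turned walnut desk set

TASK

On the woodturner's bench, nest the dark-wood set from largest to smallest: first stand the wide dark cup upright inside the dark bowl and let go of it, then stand the slim dark cup upright inside the wide dark cup. Lower each one until it rests on the floor of the piece around it rather than dropping it, keep the bowl standing on the bench, and leave the pale cup, which is the same size as the wide dark one, where it is.

Things in the scene. Friction and masses are not known exactly. Their poses are not given: they have to be found in the camera images.
- bowl: Largest piece: open shallow round bowl of dark wood with two thin pale rings near the rim, straight upright sides, outside diameter 118 mm, inside diameter 108 mm, height 40 mm, floor 6 mm thick, about 0.35 kg, loose on the bench. Origin at the centre of its underside; z up.
- wide_cup_center (a point): Middle piece: the wide cup of dark wood with two thin pale rings near the rim, open, straight upright sides, outside diameter 64 mm, inside diameter 57 mm, wall 3.5 mm, height 65 mm, floor 5 mm thick, about 0.12 kg. The point is on its axis, half-way up (32.5 mm above its underside); z is its axis, up. Standing in the bowl its top is 31 mm above the bowl's rim, with about 22 mm of room all round when centred.
- slim_cup_center (a point): Smallest piece: slim tall cup of dark wood with two thin pale rings near the rim, open, straight upright sides, outside diameter 36 mm, inside diameter 29 mm, height 105 mm, floor 6 mm thick, about 0.10 kg. The point is on its axis, half-way up (52.5 mm above its underside); z is its axis, up. Standing in the wide cup its top is 45 mm above the wide cup's rim, with about 10 mm of room all round when centred: too little for fingers, so hold it near its top.
- pale_cup_center (a point): Bystander: a cup of pale wood with two thin dark rings near the rim, same shape and size as the wide dark cup (64 mm across, 65 mm high); not part of the set. The point is on its axis, half-way up (32.5 mm above its underside).
There are look-alikes about, which are no part of the job. What is shaped like the bowl but turquoise is not meant.

How it is judged:
By the outcome, as a careful person would: the job done as asked, in the order asked, and still so for the second after the job is handed in, with the robot touching nothing.
It also fails if it takes over 54 s, if anything falls off the work surface, if the arm or the gripper's body presses on something with over 40 N, if the wrist force passes 120 N, or if a joint passes its speed limit or range.

ROBOT

A 6-joint arm with a two-finger parallel gripper is mounted at the origin on the work surface. World frame = base frame: x ahead of the robot, y to its left, z up, the work surface at z = 0. Lengths are in m, angles in rad, forces in N, time in s.
With the tool pointing down it reaches from about 0.275 to 0.975 m from the base axis. Payload 8.4 kg.
Tool frame: the origin (TCP) lies between the finger pads; the fingertips stand 8 mm ahead of it and the grasp point (between the pads) lies 11 mm behind it; z points along the fingers, y is the direction in which the jaws open and shut (so a half turn about z gives the same grasp; the last joint's range is limited). The gripper opens to 92 mm and grips with 3 to 60 N. Pads are 20 mm wide; open, the fingers measure 128 mm over their backs; the gripper's body (75 mm by 189 mm) begins 69 mm behind the grasp point.
Start: joints at [1.306, 0.353, 1.633, -0, 1.155, -0.002], TCP at [0.162, 0.604, 0.223] pointing down, gripper open.
Joint ranges: [-2.63, 2.63], [-0.92, 2.1], [0.06, 2.66], [-1.3, 4.44], [0, 2.69], [-3.02, 3.02]. Speed limits (rad/s): [2.22, 2.22, 2.79, 3.14, 3.14, 3.14].

INTERFACE

Orientations are given as a unit quaternion [x, y, z, w].
In Python, from rig import bot, optics, order gives the robot as it stands.
- The arm moves only by the shell command python3 -m creep 'ROWS' [FORCE]. ROWS is a JSON object of lists of equal length, an entry for each row: "turn": the turn, a rotation vector about the tool's x, y, z in units of 8 degrees (1.0 is 8 degrees), a list of three; "translation": the shift along the tool's x, y, z in units of 40 mm (1.0 is 40 mm), a list of three; "gripper": the opening, from 0 (shut) to 1 (fully open). A call has 1 to 12 rows; each row shifts and turns the commanded pose from where the row before left it, along the tool's axes as they then stand; what a row does not reach is not made up. A row lasts 1/10 s, in which the tool goes at most 50 mm and 8.59 degrees, less where a joint would pass 70% of its speed; a pose out of reach is approached as far as the arm can. A call is refused whole if a number of a shift passes 1 or a number of a turn 1, either way. A call with a gripper value outside its range is refused whole. The fingers move at their own pace and stop on an object; FORCE is the grip in N (left out, the last holds). Time passes only in rows, so rows that do not move let the fingers close. It gives the time, the measured TCP pose, the force and the opening at its end, in the units of the state.
- bot.get_obs(): the state, without advancing time (a new reading comes with each control period).
- optics.get_image(name): name is "scene" or "top"; returns (picture, depth): 384x512x3 uint8, red, green, blue; 384x512 float32, m along the optical axis (not along the pixel's ray), 0 where there is no reading.
- optics.camera_info(name): a dict with "fovy" (degrees; the focal length in pixels is half the picture's height over the tangent of half this angle, whatever the lens; pixels are square), "cx", "cy" (the principal point, pixels), "R" (3x3) and "t" (3): a world point X has camera coordinates R X + t. Camera axes: x right, y down, z forward; pixel columns grow to the right and rows downward; lengths in m; the calibration is good to about 2 mm. A picture is of the moment at which its call begins. camera_info takes no time and is no camera call.
- order.hand_in(): hands the job in, once; it reports no verdict.
The state is a dict: "time": time; "qpos": joint angles; "joint_vel": joint speeds; "joint_efforts": joint torques, N m; "position": TCP position; "tool_rot": TCP orientation; "contact_force": force on the tool from outside, world axes, zero at the start; "torque": the same for the moment, N m; "width": finger opening in m.
Only numpy, scipy, OpenCV 4.12 (cv2) and the standard library are available. Lean on these libraries where they do the work, as an engineer would, in place of code of your own. Each camera call takes 0.05 s, during which the arm holds its last target.

## Working session

There is one attempt and no reset: what is moved stays moved. The work goes in short steps, Python scripts to look and compute and a shell command to move; the robot and the scene stay as the last step left them, time stands still between calls to the robot, and variables do not carry over. Pictures are saved under pics/ and viewed, and the job is handed in when it is done.

```bash
ls; mkdir -p pics
python3 - <<'E'
from rig import bot, optics, order
import cv2,numpy as np
o=bot.get_obs();print({k:np.round(v,3) for k,v in o.items()})
for n in("scene","top"):
    im,d=optics.get_image(n);cv2.imwrite(f"pics/{n}0.png",im[:,:,::-1]);np.savez(f"{n}0.npz",im=im,d=d)
    print(n,optics.camera_info(n),d[d>0].min(),d.max())
E
```

```text
pics
{'time': np.float64(0.0), 'qpos': array([ 1.306,  0.354,  1.634, -0.   ,  1.155, -0.002]), 'joint_vel': array([ 0.001,  0.   , -0.002,  0.   , -0.002,  0.   ]), 'joint_efforts': array([ 1.0000e-03, -5.9383e+01, -3.3423e+01,  7.0000e-02,  2.3000e-02,
       -0.0000e+00]), 'position': array([0.162, 0.603, 0.222]), 'tool_rot': array([ 0.131,  0.991, -0.001, -0.   ]), 'contact_force': array([ 0.343,  0.181, -1.065]), 'torque': array([ 0.027, -0.053,  0.018]), 'width': np.float64(0.092)}
scene {'fovy': 55.2987857114283, 'cx': 258.670409699468, 'cy': 195.09215455739286, 'R': array([[-0.57838025,  0.8157438 ,  0.00619231],
       [ 0.68033178,  0.48653094, -0.5481207 ],
       [-0.45013881, -0.31280936, -0.83637632]]), 't': array([ 0.30132636, -0.33385279,  1.01016301])} 0.5864378 2.1767554
top {'fovy': 43.31733794854386, 'cx': 248.1721654846894, 'cy': 187.76750834957014, 'R': array([[ 0.05258383, -0.99859681,  0.00627243],
       [-0.96752   , -0.05250064, -0.24728271],
       [ 0.24726504,  0.00693437, -0.96892307]]), 't': array([-0.02052881,  0.56075742,  1.04922299])} 1.0585757 2.19858
```

View pics/scene0.png

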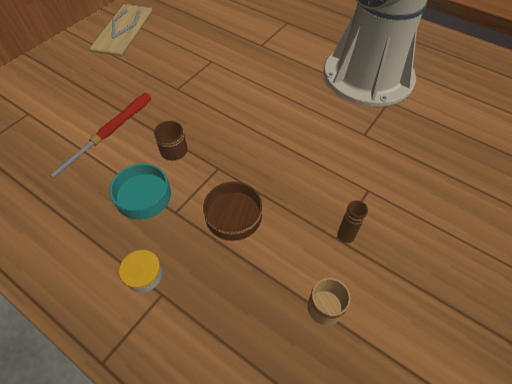

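View pics/top0.png

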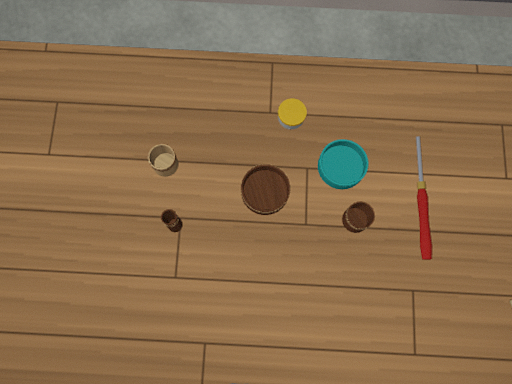

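```bash
cat > h.py <<'E'
import numpy as np,cv2
from rig import bot,optics,order
def cloud(n,d):
    c=optics.camera_info(n);f=192/np.tan(np.radians(c['fovy']/2))
    v,u=np.mgrid[0:384,0:512].astype(float)
    P=np.stack([(u-c['cx'])/f*d,(v-c['cy'])/f*d,d],-1)
    W=(P-c['t'])@c['R']; W[d==0]=np.nan
    return W
def circ(p):
    A=np.c_[2*p,np.ones(len(p))];s=np.linalg.lstsq(A,(p**2).sum(1),rcond=None)[0]
    return s[0],s[1],np.sqrt(s[2]+s[0]**2+s[1]**2)
E
python3 - <<'E'
from h import *
S={'bowl':((233,210),(265,189),45),'wide':((171,140),(358,216),30),'slim':((352,221),(171,220),30),'pale':((329,300),(162,160),30),'turq':((140,190),(343,164),40),'can':((140,270),(292,113),25)}
tiles=[]
for i,n in enumerate(("scene","top")):
    z=np.load(n+"0.npz");W=cloud(n,z['d'])
    print(n,'table z',np.nanmedian(W[100:300:7,100:400:7,2]))
    for k,v in S.items():
        u,w=v[i];r=v[2];P=W[w-r:w+r,u-r:u+r].reshape(-1,3);P=P[~np.isnan(P[:,2])]
        P=P[P[:,2]>.012]
        zt=np.percentile(P[:,2],98);R=P[P[:,2]>zt-.006]
        print(k,len(P),'ztop',zt.round(4),'rim circ',np.round(circ(R[:,:2]),4),'mid',np.round((R[:,:2].min(0)+R[:,:2].max(0))/2,4),'low mid',np.round((P[:,:2].min(0)+P[:,:2].max(0))/2,4))
    for k in('wide','slim','bowl'):
        u,w=S[k][i];tiles.append(cv2.resize(z['im'][w-40:w+40,u-40:u+40,::-1],(260,260),interpolation=cv2.INTER_CUBIC))
cv2.imwrite('pics/crop.png',np.vstack([np.hstack(tiles[:3]),np.hstack(tiles[3:])]))
E
```

```text
scene table z -0.0011349899238480164
bowl 1102 ztop 0.0402 rim circ [ 0.5733 -0.0279  0.0562] mid [ 0.5729 -0.0284] low mid [ 0.5729 -0.0284]
wide 995 ztop 0.0642 rim circ [ 0.5145 -0.2488  0.03  ] mid [ 0.5144 -0.2492] low mid [ 0.5449 -0.2449]
slim 751 ztop 0.1041 rim circ [0.4787 0.1837 0.016 ] mid [0.4784 0.1838] low mid [0.4785 0.1837]
pale 977 ztop 0.065 rim circ [0.6292 0.2213 0.0301] mid [0.629  0.2213] low mid [0.6292 0.2213]
turq 1323 ztop 0.0399 rim circ [ 0.6403 -0.2148  0.0588] mid [ 0.6193 -0.2145] low mid [ 0.6133 -0.2144]
can 1309 ztop 0.037 rim circ [ 0.7735 -0.0858  0.0255] mid [ 0.7729 -0.0867] low mid [ 0.7731 -0.0867]
top table z 0.0011900265938128627
bowl 585 ztop 0.0439 rim circ [ 0.5719 -0.0313  0.0564] mid [ 0.5724 -0.0316] low mid [ 0.572  -0.0315]
wide 491 ztop 0.0689 rim circ [ 0.5133 -0.252   0.0301] mid [ 0.5132 -0.2516] low mid [ 0.5376 -0.2412]
slim 319 ztop 0.1079 rim circ [0.4773 0.1808 0.0161] mid [0.4775 0.1813] low mid [0.4771 0.1806]
pale 480 ztop 0.0683 rim circ [0.628  0.2183 0.03  ] mid [0.6279 0.2185] low mid [0.6271 0.2183]
turq 705 ztop 0.0658 rim circ [ 0.5255 -0.2515  0.019 ] mid [ 0.5419 -0.2504] low mid [ 0.6223 -0.2182]
can 667 ztop 0.0414 rim circ [ 0.7718 -0.0893  0.0255] mid [ 0.7727 -0.089 ] low mid [ 0.7724 -0.089 ]
```

View pics/crop.png

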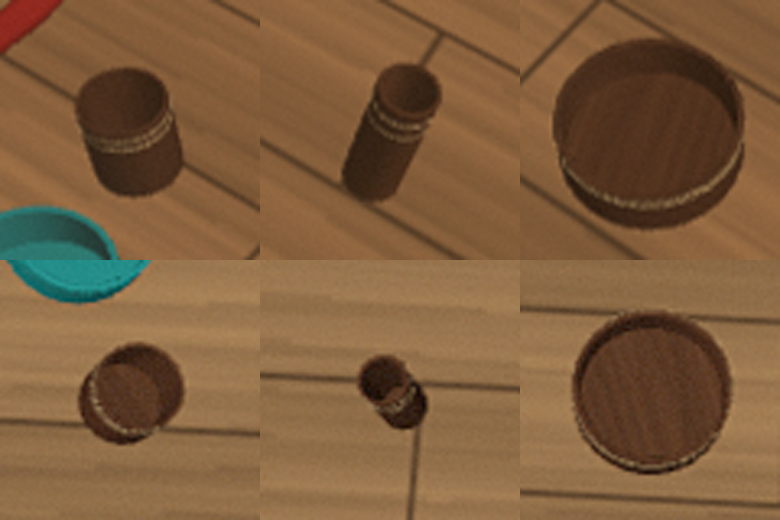

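The scene shows these candidates:
- **Bowl:** the dark one is at scene (233,210) and top (265,189). The turquoise look-alike at scene (140,190) is rejected.
- **Wide cup:** the dark one is at scene (171,140) and top (358,216). The pale one at scene (329,300) is rejected.
- **Slim cup:** only one, at scene (352,221) and top (171,220).
- **Other objects:** the yellow-lidded can at (140,270) and the screwdriver don't match anything.

The crop confirms that all three dark pieces are upright, with their rings near the rim and their mouths open. I'll start with the wide cup.

```bash
cat > rem.py <<'E'
import sys,numpy as np
from rig import bot
from scipy.spatial.transform import Rotation as R
o=bot.get_obs();M=R.from_quat(o['tool_rot']).as_matrix()
t=np.array([float(a) for a in sys.argv[1:4]])
print('t',round(float(o['time']),2),'pos',np.round(o['position'],4),'w',round(float(o['width']),4),'F',np.round(o['contact_force'],1),'zaxis',np.round(M[:,2],3),'yaxis',np.round(M[:,1],3))
print('units left',np.round(M.T@(t-o['position'])/.04,2))
E
python3 -m creep '{"translation":[[-0.3,-0.4,0],[-0.6,-0.78,0],[-0.6,-0.78,0],[-0.6,-0.78,0],[-0.6,-0.78,0],[-0.6,-0.78,0],[-0.6,-0.78,0],[-0.6,-0.78,0],[-0.6,-0.78,0],[-0.6,-0.78,0],[-0.6,-0.78,0],[-0.6,-0.78,0]],"turn":[[0,0,0],[0,0,0],[0,0,0],[0,0,0],[0,0,0],[0,0,0],[0,0,0],[0,0,0],[0,0,0],[0,0,0],[0,0,0],[0,0,0]],"gripper":[1,1,1,1,1,1,1,1,1,1,1,1]}' 20; python3 rem.py 0.514 -0.2504 0.2
```

```text
time: 1.3
position: [0.3357, 0.1834, 0.2226]
tool_rot: [0.131, 0.991, 0.0, 0.0]
contact_force: [-0.2, 0.6, -0.1]
width: 0.0917
t 1.3 pos [0.3357 0.1834 0.2226] w 0.0917 F [-0.2  0.6 -0.1] zaxis [ 0.  0. -1.] yaxis [0.259 0.966 0.   ]
units left [-7.12 -9.32  0.56]
```

```bash
python3 -m creep '{"translation":[[-0.65,-0.85,0],[-0.65,-0.85,0],[-0.65,-0.85,0],[-0.65,-0.85,0],[-0.65,-0.85,0],[-0.65,-0.85,0],[-0.65,-0.85,0],[-0.65,-0.85,0],[-0.65,-0.85,0],[-0.65,-0.85,0],[-0.4,-0.5,0],[-0.2,-0.3,0]],"turn":[[0,0,0],[0,0,0],[0,0,0],[0,0,0],[0,0,0],[0,0,0],[0,0,0],[0,0,0],[0,0,0],[0,0,0],[0,0,0],[0,0,0]],"gripper":[1,1,1,1,1,1,1,1,1,1,1,1]}' 20; python3 rem.py 0.514 -0.2504 0.047
```

```text
time: 2.5
position: [0.5136, -0.2499, 0.222]
tool_rot: [0.132, 0.991, 0.0, -0.0]
contact_force: [-0.0, -0.4, 0.4]
width: 0.0919
t 2.5 pos [ 0.5136 -0.2499  0.222 ] w 0.0919 F [-0.  -0.4  0.4] zaxis [-0.  0. -1.] yaxis [ 0.261  0.965 -0.   ]
units left [-0.02 -0.01  4.38]
```

Aligned within 1 mm, so descend 4.38 units.

```bash
python3 -m creep '{"translation":[[0,0,0.6],[0,0,0.6],[0,0,0.6],[0,0,0.5],[0,0,0.5],[0,0,0.4],[0,0,0.4],[0,0,0.3],[0,0,0.28],[0,0,0.2],[0,0,0]],"turn":[[0,0,0],[0,0,0],[0,0,0],[0,0,0],[0,0,0],[0,0,0],[0,0,0],[0,0,0],[0,0,0],[0,0,0],[0,0,0]],"gripper":[1,1,1,1,1,1,1,1,1,1,1]}' 20; python3 rem.py 0.514 -0.2504 0.047;python3 - <<'E'
from h import *
im,d=optics.get_image("scene");cv2.imwrite("pics/a1.png",cv2.resize(im[70:250,80:320,::-1],None,fx=3,fy=3))
E
```

```text
time: 3.6
position: [0.5126, -0.2476, 0.0465]
tool_rot: [0.131, 0.991, 0.0, -0.001]
contact_force: [-0.3, -0.6, -0.0]
width: 0.0919
t 3.6 pos [ 0.5126 -0.2476  0.0465] w 0.0919 F [-0.3 -0.6 -0. ] zaxis [-0.001  0.001 -1.   ] yaxis [0.26  0.966 0.   ]
units left [-0.05 -0.06 -0.01]
```

View pics/a1.png

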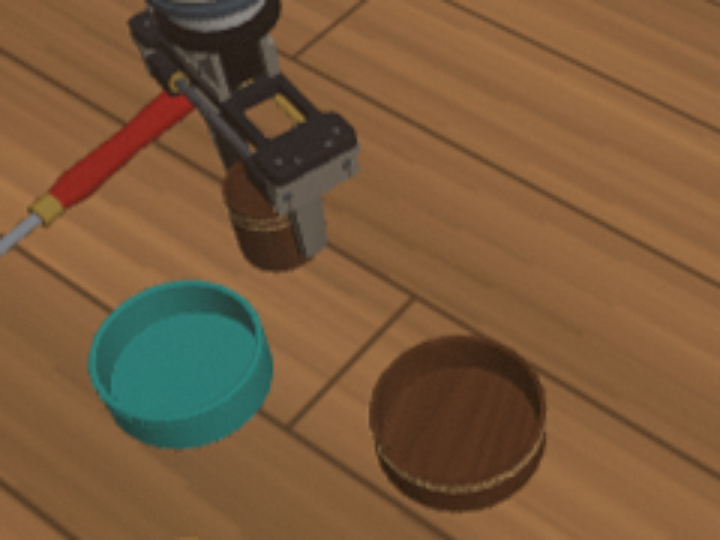

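The picture shows the dark cup between the two fingers (crop ~(275,215)). The tips are at ring height, clear of the turquoise bowl. Close.

```bash
python3 -m creep '{"translation":[[-0.04,-0.04,0],[0,0,0],[0,0,0],[0,0,0],[0,0,0],[0,0,0],[0,0,0],[0,0,0]],"turn":[[0,0,0],[0,0,0],[0,0,0],[0,0,0],[0,0,0],[0,0,0],[0,0,0],[0,0,0]],"gripper":[0.5,0.5,0.5,0.5,0.5,0.5,0.5,0.5]}' 20; python3 rem.py 0.514 -0.2504 0.047
```

```text
time: 4.45
position: [0.5145, -0.2502, 0.0477]
tool_rot: [0.131, 0.991, -0.0, 0.0]
contact_force: [-0.1, -0.6, 6.1]
width: 0.0633
t 4.45 pos [ 0.5145 -0.2502  0.0477] w 0.0633 F [-0.1 -0.6  6.1] zaxis [ 0. -0. -1.] yaxis [ 0.26   0.966 -0.   ]
units left [ 0.01 -0.01  0.02]
```

```bash
python3 -m creep '{"translation":[[0,0,-0.15],[0,0,-0.25],[0,0,-0.35],[0,0,-0.4],[0,0,-0.4],[0,0,-0.4],[0,0,-0.3],[0,0,-0.2],[0,0,-0.1],[0,0,0]],"turn":[[0,0,0],[0,0,0],[0,0,0],[0,0,0],[0,0,0],[0,0,0],[0,0,0],[0,0,0],[0,0,0],[0,0,0]],"gripper":[0.4,0.4,0.4,0.4,0.4,0.4,0.4,0.4,0.4,0.4]}' 20; python3 rem.py 0.5726 -0.0297 0.15
```

```text
time: 5.45
position: [0.5145, -0.25, 0.1498]
tool_rot: [0.131, 0.991, -0.0, 0.0]
contact_force: [0.9, -0.1, -0.7]
width: 0.0629
t 5.45 pos [ 0.5145 -0.25    0.1498] w 0.0629 F [ 0.9 -0.1 -0.7] zaxis [ 0.001 -0.    -1.   ] yaxis [ 0.26   0.966 -0.   ]
units left [ 0.03  5.7  -0.01]
```

```bash
python3 -m creep '{"translation":[[0,0.2,0],[0,0.4,0],[0,0.6,0],[0,0.7,0],[0,0.8,0],[0,0.8,0],[0,0.8,0],[0,0.6,0],[0,0.4,0],[0,0.3,0],[0.03,0.1,0],[0,0,0]],"turn":[[0,0,0],[0,0,0],[0,0,0],[0,0,0],[0,0,0],[0,0,0],[0,0,0],[0,0,0],[0,0,0],[0,0,0],[0,0,0],[0,0,0]],"gripper":[0.4,0.4,0.4,0.4,0.4,0.4,0.4,0.4,0.4,0.4,0.4,0.4]}' 20; python3 rem.py 0.5726 -0.0297 0.053;python3 - <<'E'
from h import *
im,d=optics.get_image("scene");cv2.imwrite("pics/a2.png",cv2.resize(im[70:270,120:360,::-1],None,fx=2.8,fy=2.8))
np.savez('s2.npz',im=im,d=d)
W=cloud('scene',d)
# cup side / bottom points, within 50 mm of bowl centre
m=(np.hypot(W[...,0]-.5726,W[...,1]+.0297)<.04)&(W[...,2]>.06)&(W[...,2]<.15)
P=W[m];c=im[m].astype(int);k=(c[:,0]>c[:,2]+12)
P=P[k];print(len(P),np.percentile(P,[2,50,98],axis=0).round(4))
m=(np.abs(W[...,2]-.04)<.004)&(np.hypot(W[...,0]-.5726,W[...,1]+.0297)<.08)
print('bowl',np.round(circ(W[m][:,:2]),4))
E
```

```text
time: 6.65
position: [0.5721, -0.0293, 0.1492]
tool_rot: [0.131, 0.991, -0.0, -0.0]
contact_force: [-0.1, 0.2, -1.2]
width: 0.0633
t 6.65 pos [ 0.5721 -0.0293  0.1492] w 0.0633 F [-0.1  0.2 -1.2] zaxis [-0.001 -0.    -1.   ] yaxis [ 0.259  0.966 -0.   ]
units left [-0.02 -0.    2.4 ]
661 [[ 0.5508 -0.0565  0.1026]
 [ 0.5897 -0.0265  0.1211]
 [ 0.6034  0.0037  0.1492]]
bowl [ 0.5732 -0.0281  0.0562]
```

View pics/a2.png

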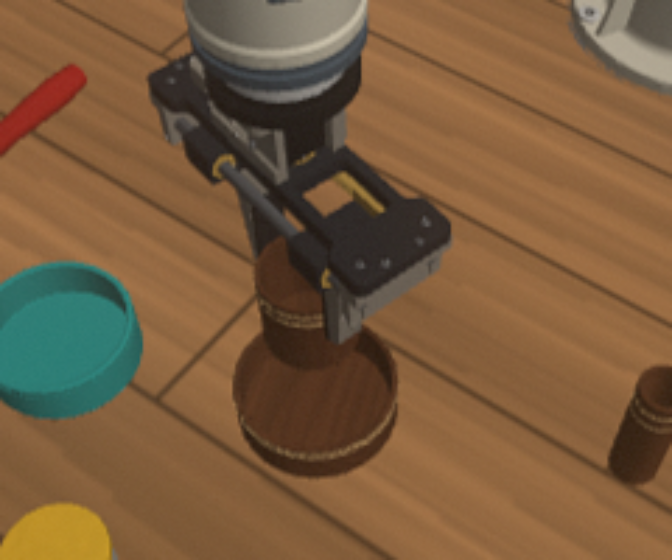

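The dark cup hangs upright over the dark bowl (crop (310,300)), which stands unmoved at ~(315,400). Lower to about 8 mm short of contact, then creep.

```bash
python3 -m creep '{"translation":[[0,0,0.15],[0,0,0.25],[0,0,0.3],[0,0,0.3],[0,0,0.3],[0,0,0.3],[0,0,0.25],[0,0,0.2],[0,0,0.1],[0,0,0.05],[0,0,0],[0,0,0]],"turn":[[0,0,0],[0,0,0],[0,0,0],[0,0,0],[0,0,0],[0,0,0],[0,0,0],[0,0,0],[0,0,0],[0,0,0],[0,0,0],[0,0,0]],"gripper":[0.4,0.4,0.4,0.4,0.4,0.4,0.4,0.4,0.4,0.4,0.4,0.4]}' 20; python3 rem.py 0.5726 -0.0297 0.0537
```

```text
time: 7.9
position: [0.5727, -0.0295, 0.0618]
tool_rot: [0.131, 0.991, 0.0, 0.0]
contact_force: [-0.5, 0.1, -1.3]
width: 0.0629
t 7.9 pos [ 0.5727 -0.0295  0.0618] w 0.0629 F [-0.5  0.1 -1.3] zaxis [ 0.001 -0.    -1.   ] yaxis [0.26  0.966 0.   ]
units left [ 0.   -0.01  0.2 ]
```

```bash
python3 -m creep '{"translation":[[0,0,0.05],[0,0,0.05],[0,0,0.03],[0,0,0.02],[0,0,0]],"turn":[[0,0,0],[0,0,0],[0,0,0],[0,0,0],[0,0,0]],"gripper":[0.4,0.4,0.4,0.4,0.4]}' 20; python3 rem.py 0.5726 -0.0297 0.0537
```

```text
time: 8.4
position: [0.5723, -0.0295, 0.0552]
tool_rot: [0.131, 0.991, -0.0, -0.0]
contact_force: [-0.6, -0.9, -2.1]
width: 0.0633
t 8.4 pos [ 0.5723 -0.0295  0.0552] w 0.0633 F [-0.6 -0.9 -2.1] zaxis [-0. -0. -1.] yaxis [ 0.26   0.966 -0.   ]
units left [-0.01 -0.    0.04]
```

```bash
python3 -m creep '{"translation":[[0,0,0.02],[0,0,0.02],[0,0,0]],"turn":[[0,0,0],[0,0,0],[0,0,0]],"gripper":[0.4,0.4,0.4]}' 20; python3 rem.py 0.5726 -0.0297 0.0537
```

```text
time: 8.7
position: [0.5724, -0.0295, 0.0538]
tool_rot: [0.131, 0.991, -0.0, 0.0]
contact_force: [0.5, -0.5, -0.6]
width: 0.0634
t 8.7 pos [ 0.5724 -0.0295  0.0538] w 0.0634 F [ 0.5 -0.5 -0.6] zaxis [ 0. -0. -1.] yaxis [0.26  0.966 0.   ]
units left [-0.01 -0.    0.  ]
```

```bash
python3 -m creep '{"translation":[[0,0,0.02],[0,0,0.02],[0,0,0]],"turn":[[0,0,0],[0,0,0],[0,0,0]],"gripper":[0.4,0.4,0.4]}' 20; python3 rem.py 0.5726 -0.0297 0.0537
```

```text
time: 9.0
position: [0.5725, -0.0295, 0.0537]
tool_rot: [0.131, 0.991, 0.0, 0.0]
contact_force: [-5.6, 1.1, 16.7]
width: 0.063
t 9.0 pos [ 0.5725 -0.0295  0.0537] w 0.063 F [-5.6  1.1 16.7] zaxis [ 0. -0. -1.] yaxis [0.26  0.966 0.   ]
units left [-0. -0. -0.]
```

Contact shows as a 17 N upward force at the predicted height, so the cup is on the bowl's floor. Relax the push slightly, then release.

```bash
python3 -m creep '{"translation":[[0,0,-0.02],[0,0,0],[0,0,0],[0,0,0],[0,0,0],[0,0,0],[0,0,0],[0,0,0]],"turn":[[0,0,0],[0,0,0],[0,0,0],[0,0,0],[0,0,0],[0,0,0],[0,0,0],[0,0,0]],"gripper":[0.4,0.7,0.75,0.85,0.92,1,1,1]}'; python3 rem.py 0.5726 -0.0297 0.0537
```

```text
time: 9.8
position: [0.5724, -0.0295, 0.053]
tool_rot: [0.131, 0.991, -0.0, -0.0]
contact_force: [0.1, 0.2, -0.0]
width: 0.0919
t 9.8 pos [ 0.5724 -0.0295  0.053 ] w 0.0919 F [ 0.1  0.2 -0. ] zaxis [-0. -0. -1.] yaxis [ 0.26   0.966 -0.   ]
units left [-0.01 -0.   -0.02]
```

```bash
python3 -m creep '{"translation":[[0,0,-0.2],[0,0,-0.4],[0,0,-0.6],[0,0,-0.7],[0,0,-0.7],[0,0,-0.7],[0,0,-0.5],[0,0,-0.3],[0,0,-0.1]],"turn":[[0,0,0],[0,0,0],[0,0,0],[0,0,0],[0,0,0],[0,0,0],[0,0,0],[0,0,0],[0,0,0]],"gripper":[1,1,1,1,1,1,1,1,1]}'; python3 rem.py 0.478 0.1823 0.22
```

```text
time: 10.7
position: [0.5729, -0.0295, 0.2225]
tool_rot: [0.131, 0.991, 0.0, 0.001]
contact_force: [-0.5, -0.8, -1.4]
width: 0.0919
t 10.7 pos [ 0.5729 -0.0295  0.2225] w 0.0919 F [-0.5 -0.8 -1.4] zaxis [ 0.002 -0.    -1.   ] yaxis [0.26  0.966 0.   ]
units left [3.67 4.5  0.06]
```

```bash
python3 -m creep '{"translation":[[0.2,0.25,0],[0.4,0.5,0],[0.5,0.6,0],[0.5,0.6,0],[0.5,0.6,0],[0.5,0.6,0],[0.5,0.6,0],[0.3,0.4,0],[0.2,0.25,0],[0.07,0.1,0],[0,0,0]],"turn":[[0,0,0],[0,0,0],[0,0,0],[0,0,0],[0,0,0],[0,0,0],[0,0,0],[0,0,0],[0,0,0],[0,0,0],[0,0,0]],"gripper":[1,1,1,1,1,1,1,1,1,1,1]}'; python3 rem.py 0.478 0.1823 0.078;python3 - <<'E'
from h import *
T=[]
for n,(u,v) in (("scene",(233,200)),("top",(265,189))):
    im,d=optics.get_image(n);np.savez(f"{n}3.npz",im=im,d=d)
    W=cloud(n,d);r=np.hypot(W[...,0]-.5726,W[...,1]+.0297)
    m=(W[...,2]>.058)&(W[...,2]<.08)&(r<.05)
    P=W[m];zt=np.percentile(P[:,2],97);R=P[P[:,2]>zt-.006];A=np.c_[R,np.ones(len(R))][:,[0,1,3]]
    print(n,'wide ztop',zt.round(4),np.round(circ(R[:,:2]),4),'tilt',np.linalg.lstsq(A,R[:,2],rcond=None)[0][:2].round(3))
    m=(W[...,2]>.034)&(W[...,2]<.046)&(r<.08)&(r>.046);P=W[m];print('bowl',np.round(circ(P[:,:2]),4))
    T.append(cv2.resize(im[v-50:v+50,u-50:u+50,::-1],(390,390)))
cv2.imwrite('pics/a3.png',np.hstack(T))
E
```

```text
time: 11.8
position: [0.477, 0.1826, 0.2205]
tool_rot: [0.131, 0.991, -0.0, -0.0]
contact_force: [0.8, -0.0, -0.0]
width: 0.0917
t 11.8 pos [0.477  0.1826 0.2205] w 0.0917 F [ 0.8 -0.  -0. ] zaxis [-0.001 -0.    -1.   ] yaxis [ 0.259  0.966 -0.001]
units left [-0.03  0.    3.56]
scene wide ztop 0.0707 [ 0.5727 -0.0273  0.0301] tilt [0.003 0.002]
bowl [ 0.5732 -0.0279  0.0564]
top wide ztop 0.0749 [ 0.5716 -0.0305  0.0301] tilt [-0.013 -0.009]
bowl [ 0.5717 -0.0313  0.0564]
```

View pics/a3.png

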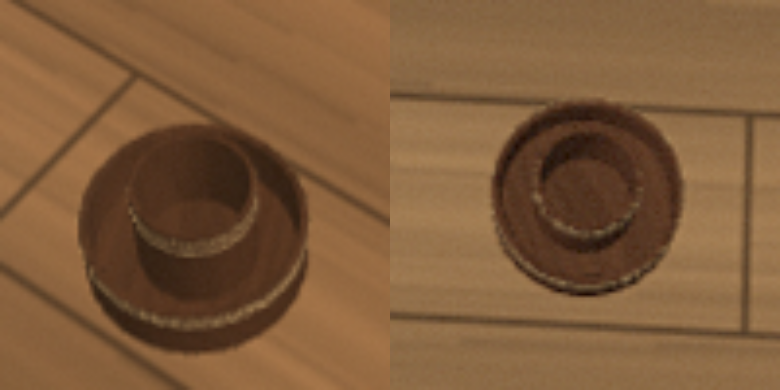

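Both crops show the wide cup standing upright at the centre of the bowl (scene crop (193,195), top crop (588,185)). Its rim is at 71 mm, which is the seated height. Now the slim cup.

```bash
python3 -m creep '{"translation":[[-0.02,0,0.3],[0,0,0.5],[0,0,0.5],[0,0,0.5],[0,0,0.5],[0,0,0.4],[0,0,0.4],[0,0,0.26],[0,0,0.15],[0,0,0.05],[0,0,0]],"turn":[[0,0,0],[0,0,0],[0,0,0],[0,0,0],[0,0,0],[0,0,0],[0,0,0],[0,0,0],[0,0,0],[0,0,0],[0,0,0]],"gripper":[1,1,1,1,1,1,1,1,1,1,1]}'; python3 rem.py 0.478 0.1823 0.078;python3 - <<'E'
from h import *
im,d=optics.get_image("scene");cv2.imwrite("pics/a4.png",cv2.resize(im[120:330,250:490,::-1],None,fx=2.8,fy=2.8))
E
```

```text
time: 13.0
position: [0.4783, 0.1822, 0.0786]
tool_rot: [0.131, 0.991, 0.0, 0.0]
contact_force: [0.1, -0.3, -0.3]
width: 0.0919
t 13.0 pos [0.4783 0.1822 0.0786] w 0.0919 F [ 0.1 -0.3 -0.3] zaxis [ 0.  0. -1.] yaxis [0.26  0.966 0.   ]
units left [0.01 0.   0.02]
```

View pics/a4.png

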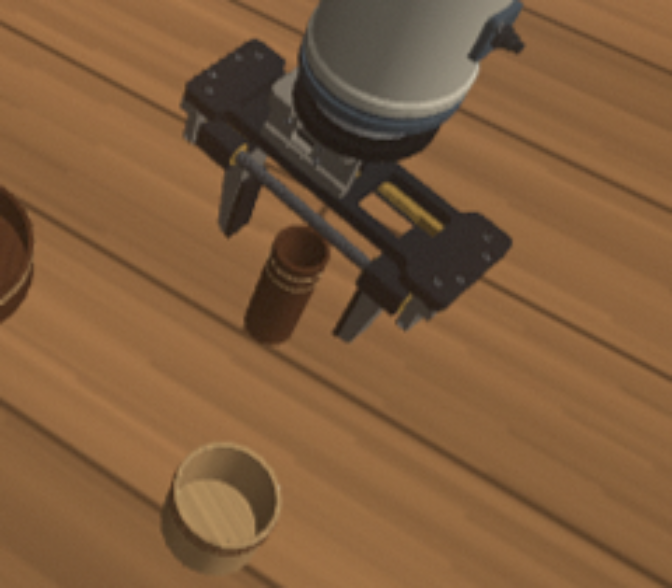

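The slim cup's top (crop (300,250)) sits midway between the fingers, and the pale cup at (225,500) is well clear. Close gently.

```bash
python3 -m creep '{"translation":[[0,0,0],[0,0,0],[0,0,0],[0,0,0],[0,0,0],[0,0,0],[0,0,0],[0,0,0],[0,0,0],[0,0,0]],"turn":[[0,0,0],[0,0,0],[0,0,0],[0,0,0],[0,0,0],[0,0,0],[0,0,0],[0,0,0],[0,0,0],[0,0,0]],"gripper":[0.7,0.5,0.45,0.43,0.41,0.39,0.36,0.3,0.2,0.2]}' 15; python3 rem.py 0.478 0.1823 0.078
```

```text
time: 14.05
position: [0.4782, 0.1822, 0.0786]
tool_rot: [0.131, 0.991, -0.0, -0.0]
contact_force: [0.5, -1.1, 0.6]
width: 0.0357
t 14.05 pos [0.4782 0.1822 0.0786] w 0.0357 F [ 0.5 -1.1  0.6] zaxis [-0. -0. -1.] yaxis [ 0.26   0.966 -0.   ]
units left [0.   0.   0.01]
```

```bash
python3 -m creep '{"translation":[[0,0,-0.1],[0,0,-0.2],[0,0,-0.3],[0,0,-0.4],[0,0,-0.4],[0,0,-0.4],[0,0,-0.4],[0,0,-0.3],[0,0,-0.2],[0,0,-0.1],[0,0,0]],"turn":[[0,0,0],[0,0,0],[0,0,0],[0,0,0],[0,0,0],[0,0,0],[0,0,0],[0,0,0],[0,0,0],[0,0,0],[0,0,0]],"gripper":[0.2,0.2,0.2,0.2,0.2,0.2,0.2,0.2,0.2,0.2,0.2]}' 20; python3 rem.py 0.5722 -0.0291 0.19
```

```text
time: 15.15
position: [0.4783, 0.1823, 0.1909]
tool_rot: [0.131, 0.991, 0.0, 0.0]
contact_force: [-0.4, -0.4, -1.3]
width: 0.0359
t 15.15 pos [0.4783 0.1823 0.1909] w 0.0359 F [-0.4 -0.4 -1.3] zaxis [ 0.001  0.    -1.   ] yaxis [0.26  0.966 0.   ]
units left [-3.64 -4.49  0.02]
```

```bash
python3 -m creep '{"translation":[[-0.12,-0.15,0],[-0.25,-0.3,0],[-0.35,-0.45,0],[-0.45,-0.55,0],[-0.5,-0.6,0],[-0.5,-0.6,0],[-0.5,-0.6,0],[-0.4,-0.5,0],[-0.3,-0.4,0],[-0.17,-0.24,0],[-0.1,-0.1,0],[0,0,0]],"turn":[[0,0,0],[0,0,0],[0,0,0],[0,0,0],[0,0,0],[0,0,0],[0,0,0],[0,0,0],[0,0,0],[0,0,0],[0,0,0],[0,0,0]],"gripper":[0.2,0.2,0.2,0.2,0.2,0.2,0.2,0.2,0.2,0.2,0.2,0.2]}' 20; python3 rem.py 0.5722 -0.0291 0.0896;python3 - <<'E'
from h import *
im,d=optics.get_image("scene");cv2.imwrite("pics/a5.png",cv2.resize(im[60:260,120:360,::-1],None,fx=2.8,fy=2.8))
W=cloud('scene',d);r=np.hypot(W[...,0]-.5722,W[...,1]+.0291)
c=im.astype(int);m=(r<.03)&(W[...,2]>.1)&(W[...,2]<.225)&(c[...,0]>c[...,2]+12)
P=W[m]
for a in (.11,.125,.14,.155,.17,.185,.2):
    q=P[abs(P[:,2]-a)<.0075]
    if len(q)>8: print(a,len(q),'mid',q.mean(0).round(4),q.min(0).round(3),q.max(0).round(3))
C=optics.camera_info('scene');print('cam',(-C['R'].T@C['t']).round(3))
E
```

```text
time: 16.35
position: [0.572, -0.0293, 0.1902]
tool_rot: [0.131, 0.991, 0.0, -0.0]
contact_force: [0.2, 0.2, -1.8]
width: 0.0358
t 16.35 pos [ 0.572  -0.0293  0.1902] w 0.0358 F [ 0.2  0.2 -1.8] zaxis [-0.001  0.    -1.   ] yaxis [ 0.26   0.966 -0.   ]
units left [-0.    0.01  2.51]
0.11 37 mid [ 0.5818 -0.0184  0.1142] [ 0.563 -0.039  0.11 ] [ 0.589 -0.01   0.117]
0.125 97 mid [ 0.5811 -0.0184  0.1247] [ 0.56  -0.04   0.118] [ 0.59  -0.009  0.132]
0.14 101 mid [ 0.5825 -0.0188  0.14  ] [ 0.565 -0.039  0.133] [ 0.59  -0.01   0.147]
0.155 101 mid [ 0.5821 -0.0186  0.155 ] [ 0.565 -0.04   0.148] [ 0.589 -0.01   0.162]
0.17 70 mid [ 0.5862 -0.0224  0.1689] [ 0.575 -0.039  0.163] [ 0.59  -0.01   0.177]
0.185 111 mid [ 0.5823 -0.0295  0.1859] [ 0.56  -0.058  0.178] [ 0.59  -0.004  0.192]
0.2 128 mid [ 0.5833 -0.0297  0.2002] [ 0.565 -0.059  0.193] [ 0.59  -0.005  0.207]
cam [0.856 0.233 0.66 ]
```

View pics/a5.png

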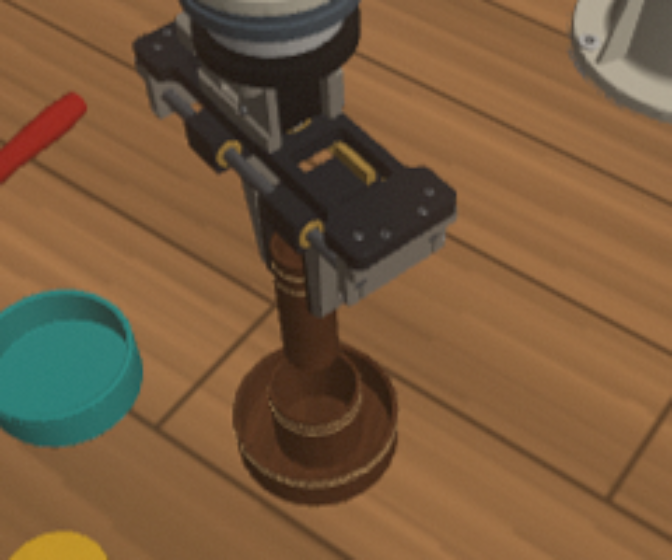

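The slim cup hangs vertically (side points constant to ~1 mm over its height), centred over the wide cup (crop (310,340) above (315,395)). Lower it.

```bash
python3 -m creep '{"translation":[[0,0,0.15],[0,0,0.25],[0,0,0.3],[0,0,0.3],[0,0,0.3],[0,0,0.3],[0,0,0.25],[0,0,0.2],[0,0,0.15],[0,0,0.1],[0,0,0],[0,0,0]],"turn":[[0,0,0],[0,0,0],[0,0,0],[0,0,0],[0,0,0],[0,0,0],[0,0,0],[0,0,0],[0,0,0],[0,0,0],[0,0,0],[0,0,0]],"gripper":[0.2,0.2,0.2,0.2,0.2,0.2,0.2,0.2,0.2,0.2,0.2,0.2]}' 20; python3 rem.py 0.5722 -0.0291 0.0896
```

```text
time: 17.6
position: [0.5723, -0.0291, 0.0989]
tool_rot: [0.131, 0.991, 0.0, 0.0]
contact_force: [-0.7, 0.2, -1.8]
width: 0.0356
t 17.6 pos [ 0.5723 -0.0291  0.0989] w 0.0356 F [-0.7  0.2 -1.8] zaxis [ 0. -0. -1.] yaxis [0.26  0.966 0.   ]
units left [ 0.   -0.    0.23]
```

```bash
python3 -m creep '{"translation":[[0,0,0.05],[0,0,0.05],[0,0,0.04],[0,0,0.02],[0,0,0]],"turn":[[0,0,0],[0,0,0],[0,0,0],[0,0,0],[0,0,0]],"gripper":[0.2,0.2,0.2,0.2,0.2]}' 20; python3 rem.py 0.5722 -0.0291 0.0896
```

```text
time: 18.1
position: [0.572, -0.029, 0.092]
tool_rot: [0.131, 0.991, -0.0, -0.0]
contact_force: [0.4, 1.0, -1.1]
width: 0.0356
t 18.1 pos [ 0.572 -0.029  0.092] w 0.0356 F [ 0.4  1.  -1.1] zaxis [-0.  0. -1.] yaxis [ 0.26   0.966 -0.   ]
units left [-0.01 -0.    0.06]
```

```bash
python3 -m creep '{"translation":[[0,0,0.02],[0,0,0.02],[0,0,0.02],[0,0,0]],"turn":[[0,0,0],[0,0,0],[0,0,0],[0,0,0]],"gripper":[0.2,0.2,0.2,0.2]}' 20; python3 rem.py 0.5722 -0.0291 0.0896
```

```text
time: 18.5
position: [0.572, -0.029, 0.0897]
tool_rot: [0.131, 0.991, -0.0, -0.0]
contact_force: [0.7, -0.7, -1.5]
width: 0.0356
t 18.5 pos [ 0.572  -0.029   0.0897] w 0.0356 F [ 0.7 -0.7 -1.5] zaxis [-0. -0. -1.] yaxis [ 0.26   0.966 -0.   ]
units left [-0. -0.  0.]
```

```bash
python3 -m creep '{"translation":[[0,0,0.015],[0,0,0]],"turn":[[0,0,0],[0,0,0]],"gripper":[0.2,0.2]}' 20; python3 rem.py 0.5722 -0.0291 0.0896
```

```text
time: 18.7
position: [0.5723, -0.029, 0.0896]
tool_rot: [0.131, 0.991, -0.0, 0.0]
contact_force: [-1.2, 0.8, 3.8]
width: 0.0362
t 18.7 pos [ 0.5723 -0.029   0.0896] w 0.0362 F [-1.2  0.8  3.8] zaxis [ 0. -0. -1.] yaxis [0.26  0.966 0.   ]
units left [ 0. -0. -0.]
```

The force changed from −1.5 N to +3.8 N at the expected height, so the slim cup is resting. Release.

```bash
python3 -m creep '{"translation":[[0,0,0],[0,0,0],[0,0,0],[0,0,0],[0,0,0],[0,0,0],[0,0,0],[0,0,0]],"turn":[[0,0,0],[0,0,0],[0,0,0],[0,0,0],[0,0,0],[0,0,0],[0,0,0],[0,0,0]],"gripper":[0.38,0.42,0.5,0.6,0.75,0.9,1,1]}'; python3 rem.py 0.5722 -0.0291 0.0896
```

```text
time: 19.5
position: [0.5721, -0.029, 0.0892]
tool_rot: [0.131, 0.991, 0.0, -0.0]
contact_force: [0.6, -0.3, -0.0]
width: 0.0838
t 19.5 pos [ 0.5721 -0.029   0.0892] w 0.0838 F [ 0.6 -0.3 -0. ] zaxis [-0.  0. -1.] yaxis [0.26  0.966 0.   ]
units left [-0.   -0.   -0.01]
```

```bash
python3 -m creep '{"translation":[[0,0,-0.2],[0,0,-0.4],[0,0,-0.6],[0,0,-0.7],[0,0,-0.7],[0,0,-0.6],[0,0,-0.4],[0,0.6,0],[0,0.9,0],[0,0.9,0],[0,0.9,0],[0,0.5,0]],"turn":[[0,0,0],[0,0,0],[0,0,0],[0,0,0],[0,0,0],[0,0,0],[0,0,0],[0,0,0],[0,0,0],[0,0,0],[0,0,0],[0,0,0]],"gripper":[1,1,1,1,1,1,1,1,1,1,1,1]}'; python3 -m creep '{"translation":[[0.5,0.5,0],[0.5,0.5,0],[0.3,0.3,0],[0,0,0],[0,0,0]],"turn":[[0,0,0],[0,0,0],[0,0,0],[0,0,0],[0,0,0]],"gripper":[1,1,1,1,1]}'
python3 - <<'E'
from h import *
T=[]
for n,(u,v) in (("scene",(240,190)),("top",(265,189))):
    im,d=optics.get_image(n)
    W=cloud(n,d);r=np.hypot(W[...,0]-.5722,W[...,1]+.0291)
    for nm,lo,hi,a,b in(('slim',.1,.13,0,.035),('wide',.06,.08,.022,.042),('bowl',.034,.046,.046,.08)):
        m=(W[...,2]>lo)&(W[...,2]<hi)&(r<b)&(r>a);P=W[m];print(n,nm,len(P),np.percentile(P[:,2],97).round(4),np.round(circ(P[:,:2]),4))
    m=(W[...,2]>.056)&(np.hypot(W[...,0]-.6286,W[...,1]-.22)<.05);print('pale',np.round(circ(W[m][:,:2]),4))
    T.append(cv2.resize(im[v-50:v+50,u-50:u+50,::-1],(390,390)))
cv2.imwrite('pics/a6.png',np.hstack(T))
E
```

```text
time: 20.7
position: [0.612, 0.12, 0.2338]
tool_rot: [0.13, 0.991, 0.0, 0.0]
contact_force: [0.8, -0.4, -0.3]
width: 0.0918
time: 21.2
position: [0.5751, 0.1811, 0.2335]
tool_rot: [0.131, 0.991, -0.0, 0.0]
contact_force: [-0.1, 0.2, -0.6]
width: 0.0922
scene slim 236 0.1157 [ 0.5727 -0.0265  0.0161]
scene wide 223 0.071 [ 0.573  -0.027   0.0301]
scene bowl 437 0.0401 [ 0.5734 -0.0278  0.0562]
pale [0.6236 0.2163 0.0302]
top slim 118 0.1193 [ 0.5705 -0.0301  0.0161]
top wide 163 0.0745 [ 0.5712 -0.0304  0.0303]
top bowl 366 0.0443 [ 0.5717 -0.0313  0.0564]
pale [0.6199 0.2211 0.0366]
```

View pics/a6.png

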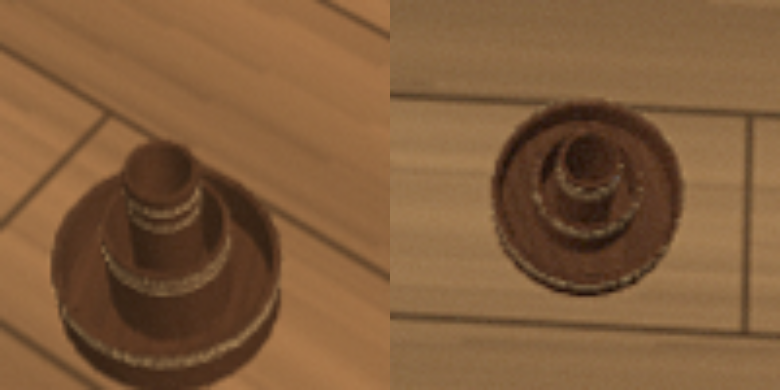

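Both views show the nest upright and concentric, with the slim cup's rim at 116 mm (expected 116). The pale-cup fit is off because it had no upper height limit and the gripper was over it, so I'll measure it again with one before handing in.

Run:
```python
from h import *
for n in("scene","top"):
    im,d=optics.get_image(n);W=cloud(n,d)
    m=(W[...,2]>.058)&(W[...,2]<.075)&(np.hypot(W[...,0]-.6286,W[...,1]-.22)<.05);print(n,m.sum(),np.round(circ(W[m][:,:2]),4))
    cv2.imwrite(f"pics/f_{n}.png",im[:,:,::-1])
```

```text
scene 326 [0.6293 0.2213 0.0301]
top 0 [0. 0. 0.]
```

View pics/f_scene.png

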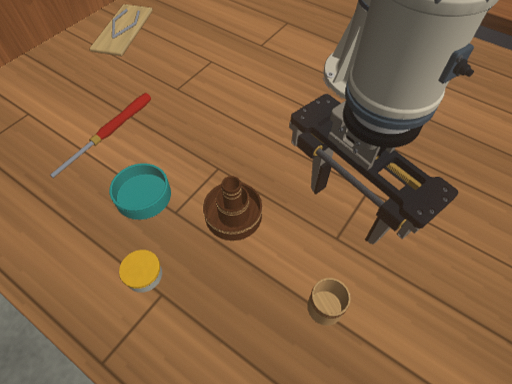

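The nest stands at (233,205), the pale cup is still at (329,300), and the gripper is clear of everything.

```bash
python3 -c "
from rig import order
print(order.hand_in())"
```

```text
the job is handed in; nothing more can be done
None
```

The dark-wood set is nested and handed in at about 21 s of the 54 s allowed. I stood the wide cup in the bowl and released it, then stood the slim cup in the wide cup. Each was lowered until the wrist force showed contact at the expected height: a brief 17 N for the wide cup and about 4 N for the slim one.

- **Nest:** In the scene camera the rims are at 40, 71 and 116 mm, as expected for seated pieces, and the three centres agree within about 1.5 mm. The top camera reads about 4 mm higher on every piece, a constant offset it also had at the start. Both views show the nest upright, with the bowl on the bench and not moved.
- **Pale cup:** The scene camera puts it within 0.1 mm of its starting position. My first check of it was spoiled because the gripper was in the measurement. The top camera couldn't confirm it because the arm was blocking the view.
- **Gripper:** It was open and clear of everything when I handed in.

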